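# Take the dried dip cup out of the drying box and snap it on its gated hook

## Task

The viscosity dip cup has dried in the clear drying box. Lift it off its pedestal by the blue grip and bring it out through the round port in the sloping front, then push its cross rung in past the sprung gate of the snap hook on the grey stand and let it down, so that the cup hangs freely in the hook with the gate sprung shut behind the rung. Do not lean hard on the box, and leave everything else standing where it is.

Things in the scene. Friction and masses are not known exactly. Their poses are not given: they have to be found in the camera images.
- dip_cup: Loose steel dip cup, about 140 g, 148 mm tall, cup 37 mm wide and 38 mm high; origin at the centre of its base (26 mm wide), z up. A stirrup of two 4 mm wires rises from the rim at y = +-16.5 mm and leans together from 101 to 111 mm height, under a blue grip block. Starts upright on the pedestal in the box, its x axis within 0.2 rad of the box's, 3 mm off centre at most.
- cup_grip (a point): Centre of the blue grip block, on the cup's axis 130 mm above its base; axes as the cup's. The block is 16 mm along x, 14 mm along y (pinch it across this) and 36 mm tall, from 112 to 148 mm above the base.
- cup_rung (a point): Middle of the straight cross rung that joins the two wires of the stirrup, on the cup's axis 64 mm above the base. 5 mm thick, 33 mm long, along the cup's y. Between the wires it is open (28 mm wide) for 23 mm below the rung, down to the cup's rim, and for 35 mm above it.
- drying_box: Fixed clear acrylic box on a white tray (212 by 232 mm), closed but for the port; origin under its centre, x to its back, z up. Walls 5 mm: front wall at x = -100 mm, 137 mm high; from there a flat panel slopes up and back at 30 deg from level to x = 39 mm, z = 217 mm, then a flat roof to the back wall at x = 100 mm; sides at y = +-110 mm. A puck 16 mm high stands on the roof.
- port_center (a point): Centre of the round port, 110 mm wide, on the outer face of the sloping 5 mm panel: (-30, 0, 177.5) mm in the box's frame; axes as the box's, rim 4.5 mm high. The port's axis leans 30 deg from vertical: inward it is (sin 30, 0, -cos 30 deg) in the box's frame, and 26 mm straight in lies the centre of the cup's grip at its mean start.
- pedestal_top (a point): Centre of the pedestal's top in the box, 46 mm wide, at (-17, 0, 25) mm in the box's frame; the cup's base stands here.
- hook_stand: Fixed grey lab stand: base plate 150 by 110 by 12 mm, origin under its centre. A 10 mm rod, top at z = 215 mm, stands at x = 60 mm with a dark clamp block (x from 46 to 70 mm, z up to 188 mm). From it a level arm of 6 mm wire, axis at z = 174 mm, runs forward to x = -12 mm in the plane y = 0 and carries a snap hook below it whose gated mouth faces -x.
- hook_seat (a point): Where the rung's middle rests in the hook: (0, 0, 145) mm in the stand's frame; axes as the stand's. The rung lies along the stand's y. 6 mm wire: spine at x = 14 mm, bowl bottom 8.5 mm below the seat, nose at x = -10 mm, its top 6 mm above the seat. The rung enters from -x over the nose, with its middle 9 to 16 mm above the seat, then sinks into the bowl.
- gate_end (a point): Free lower end of the shut gate, behind the hook's nose: (-9, 0, 149) mm in the stand's frame. The gate is a brass flap 23 mm long, 6 mm wide and 3 mm thick that hangs from a hinge under the front end of the arm and closes the mouth between arm and nose.
- gate (a joint): Angle of the sprung gate, rad: 0 shut (hanging upright), up to 0.95 swung inward (to the stand's +x). It starts to give at about 2 N pushed level and needs about 4 N to swing in; it stays pushed aside until the rung sinks to some 3 mm above the seat, then springs shut in front of and above the rung.
- jar: Loose white cream jar, 51 mm across and 27 mm high, in the back left corner of the drying box; origin under its centre. Leave alone.
- drip_dish: Loose clear petri dish, 60 mm across and 13 mm high, on the stand's base plate under the hook; origin under its centre. Leave alone.
- beaker: Loose clear beaker, 95 mm across and 138 mm high, in front between box and stand; origin under its centre. Leave alone.
- cylinder: Loose measuring cylinder on a blue foot 63 mm across, tube 31 mm thick, 243 mm high, between box and stand; origin under its centre. Leave alone.
- amber_bottle: Loose amber dropper bottle, 33 mm across and 102 mm high, in front of or behind the cylinder; origin under its centre. Leave alone.
- kitchen_timer: Loose white timer, 61 by 68 by 29 mm, at the front; origin under its centre. Leave alone.
- pen: Loose blue marker pen, 134 mm long, 14 mm thick, lying at the front; origin under its middle. Leave alone.
- tape: Loose roll of tape, 96 mm across and 25 mm high, lying at the left; origin under its centre. Leave alone.
- ph_pack: Loose small carton, 44 by 62 by 16 mm, lying at the left; origin under its centre. Leave alone.
There are look-alikes about, which are no part of the job. What is shaped like the dip_cup but purple or red is not meant.

How it is judged:
By the outcome, as a careful person would: the job done as asked, in the order asked, and still so for the second after the job is handed in, with the robot touching nothing.
It also fails if it takes over 54 s, if anything falls off the work surface, if the arm or the gripper's body presses on something with over 40 N, if the wrist force passes 120 N, or if a joint passes its speed limit or range.

## Robot

A 6-joint arm with a two-finger parallel gripper is mounted at the origin on a cart in front of the work surface, level with it; the furniture and walls round the work are solid. World frame = base frame: x ahead of the robot, y to its left, z up, the work surface at z = 0. Lengths are in m, angles in rad, forces in N, time in s.
With the tool pointing down it reaches from about 0.275 to 0.75 m from the base axis. Payload 10.2 kg.
Tool frame: the origin (TCP) lies where the fingers leave the gripper's body, on its centre line; the fingertips stand 73 mm ahead of it and the grasp point (between the pads) lies 54 mm ahead of it; z points along the fingers, y is the direction in which the jaws open and shut (so a half turn about z gives the same grasp; the last joint's range is limited). The gripper opens to 85 mm and grips with 20 to 120 N. Pads are 22 mm wide; open, the fingers measure 114 mm over their backs; the gripper's body (76 mm by 85 mm) begins 54 mm behind the grasp point. The pads swing forward as they close: fully open they stand 13 mm farther back than shut.
Start: joints at [0.986, 0.313, 1.498, -0, 1.331, -0.223], TCP at [0.186, 0.491, 0.304] pointing down, gripper open.
Joint ranges: [-2.94, 2.94], [-0.97, 2.17], [0.19, 2.56], [-1.23, 4.37], [0.02, 3.11], [-2.88, 2.88]. Speed limits (rad/s): [2.39, 2.39, 3.01, 3.14, 3.14, 3.14].

## Interface

Orientations are given as a rotation vector (axis times angle).
In Python, from rig import ctrl gives the robot as it stands.
- The arm moves only by the shell command python3 -m jog 'ROWS' [FORCE]. ROWS is JSON, a list of rows, each a list of 7 numbers: the shift along the world's x, y, z in m, then the turn, a rotation vector about the world's x, y, z in degrees, then the closure, from -1 (fully open) to 1 (shut). In form: [[tx, ty, tz, rx, ry, rz, fingers], ...]. A call has 1 to 20 rows; each row is the pose to reach, as a shift and turn from the pose measured when the call began; what a row does not reach only later rows make up. A row lasts 1/12 s, in which the tool goes at most 41.7 mm and 7.16 degrees, less where a joint would pass 70% of its speed; a pose out of reach is approached as far as the arm can. A call with a gripper value outside its range is refused whole. The fingers move at their own pace and stop on an object; FORCE is the grip in N (left out, the last holds). Time passes only in rows, so rows that repeat a pose let the fingers close. It gives the time, the measured TCP pose, the force and the opening at its end, in the units of the state.
- ctrl.state(): the state, without advancing time (a new reading comes with each control period).
- ctrl.get_image(name): name is "scene" or "top" or "wrist"; returns (picture, depth): 480x640x3 uint8, red, green, blue; 480x640 float32, m along the optical axis (not along the pixel's ray), 0 where there is no reading.
- ctrl.camera_model(name): a dict with "fx", "fy", "cx", "cy" (pixels), "R" (3x3) and "t" (3): a world point X has camera coordinates R X + t. Camera axes: x right, y down, z forward; pixel columns grow to the right and rows downward; lengths in m; the calibration is good to about 2 mm. A picture is of the moment at which its call begins: read the wrist's pose just before it. camera_model takes no time and is no camera call; for the wrist camera it gives the pose at the moment of the call.
- ctrl.sign_off(): hands the job in, once; it reports no verdict.
The state is a dict: "t": time; "qpos": joint angles; "joint_vel": joint speeds; "joint_torque": joint torques, N m; "ee_pos": TCP position; "ee_rot": TCP orientation; "wrist_force": force on the tool from outside, world axes, zero at the start; "wrist_torque": the same for the moment, N m; "finger_gap": finger opening in m.
Only numpy, scipy, OpenCV 4.12 (cv2) and the standard library are available. Lean on these libraries where they do the work, as an engineer would, in place of code of your own. Each camera call takes 0.05 s, during which the arm holds its last target. There are 200 camera calls.

## Working session

There is one attempt and no reset: what is moved stays moved. The work goes in short steps, Python scripts to look and compute and a shell command to move; the robot and the scene stay as the last step left them, time stands still between calls to the robot, and variables do not carry over. Pictures are saved under pics/ and viewed, on a budget of 10 in all, crops included, one or two more only if the job needs it, and the job is handed in when it is done.

```bash
mkdir -p pics; ls
python3 - <<'E'
from rig import ctrl
import cv2,numpy as np
s=ctrl.state();print(s['t'],s['ee_pos'],s['ee_rot'],s['finger_gap'])
for n in ('scene','top'):
    im,d=ctrl.get_image(n);cv2.imwrite(f'pics/{n}0.png',im[:,:,::-1]);np.savez(f'{n}0.npz',im=im,d=d,**ctrl.camera_model(n))
    m=ctrl.camera_model(n);print(n,m)
E
```

```text
pics
0.0 [0.18573674 0.490873   0.30332611] [-5.65083861e-01 -3.08980099e+00  1.91202264e-03] 0.08528141416082097
scene {'fx': 449.6505396866012, 'fy': 449.6505396866012, 'cx': 322.3444555879918, 'cy': 242.71836610365887, 'R': array([[ 0.50264475, -0.86440163,  0.01257294],
       [-0.61040815, -0.36517263, -0.7028875 ],
       [ 0.6121684 ,  0.34562809, -0.71118991]]), 't': array([-0.24839235,  0.44358459,  0.89529868])}
top {'fx': 528.5834343317294, 'fy': 528.5834343317294, 'cx': 324.54868084321316, 'cy': 240.03226066212227, 'R': array([[-1.64952329e-04, -9.99997194e-01,  2.36329408e-03],
       [-9.98738841e-01,  4.60909436e-05, -5.02068212e-02],
       [ 5.02065714e-02, -2.36859533e-03, -9.98736046e-01]]), 't': array([0.02716506, 0.54025027, 1.28561559])}
```

View pics/scene0.png

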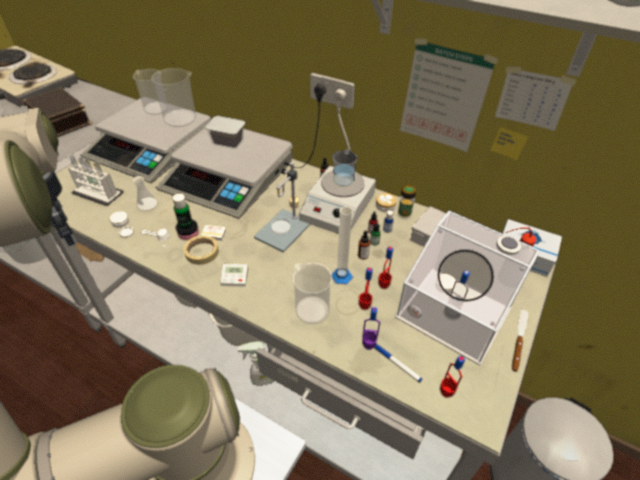

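View pics/top0.png

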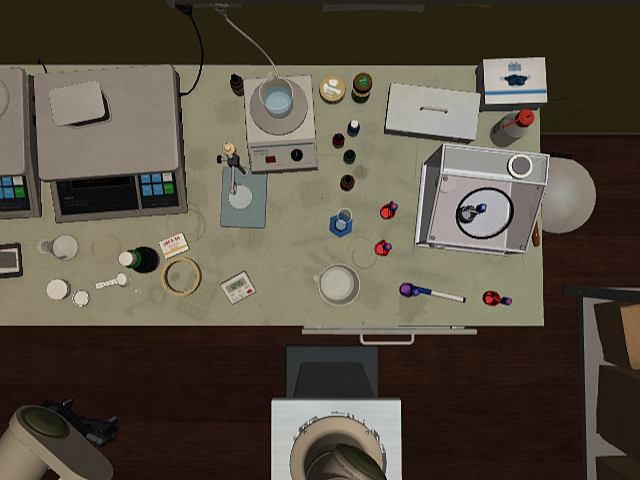

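Seen: the box at top-image (485,205) with a blue-gripped cup inside at about (478,210). The look-alikes are purple (408,290) and red (388,210), (383,248), (492,298), all outside the box. The stand is at (244,190). The cup in the box with the steel body and blue grip is the one meant. I'll confirm it in an enlarged crop.

```bash
cat > h.py <<'E'
import numpy as np,cv2
def load(n):
    z=np.load(n);return z
def proj(z,X):
    c=z['R']@np.asarray(X)+z['t'];return np.array([z['fx']*c[0]/c[2]+z['cx'],z['fy']*c[1]/c[2]+z['cy']])
def ray(z,u,v):
    d=z['R'].T@np.array([(u-z['cx'])/z['fx'],(v-z['cy'])/z['fy'],1.]);return -z['R'].T@z['t'],d
def atz(z,u,v,h):
    o,d=ray(z,u,v);return o+d*(h-o[2])/d[2]
def crop(im,x0,y0,x1,y1,k):
    c=cv2.resize(im[y0:y1,x0:x1],None,fx=k,fy=k,interpolation=cv2.INTER_CUBIC)
    for x in range((x0//10+1)*10,x1,10):cv2.putText(c,str(x),((x-x0)*k,8),0,.3,(255,255,0));cv2.line(c,((x-x0)*k,10),((x-x0)*k,14),(255,255,0))
    for y in range((y0//10+1)*10,y1,10):cv2.putText(c,str(y),(0,(y-y0)*k),0,.3,(255,255,0))
    return c
E
python3 - <<'E'
from h import *
z=load('top0.npz');s=load('scene0.npz')
a=crop(z['im'],412,138,552,260,4);b=crop(z['im'],212,135,272,235,4)[:488,:]
c=np.zeros((488,800,3),np.uint8);c[:488,:560]=a;c[:400,560:]=b
cv2.imwrite('pics/c1.png',c[:,:,::-1])
d=z['d']
for (u,v) in [(520,150),(450,160),(475,180),(440,215),(505,240),(482,208),(462,213),(228,150),(238,185),(228,215),(240,197),(340,225),(345,213)]:
    D=d[v,u];o,r=ray(z,u,v);print(u,v,D,np.round(o+r*D,3))
E
```

```text
520 150 1.3227249 [ 0.766 -0.462  0.002]
450 160 1.1048516 [ 0.698 -0.235  0.217]
475 180 1.1097689 [ 0.657 -0.288  0.21 ]
440 215 1.1512884 [ 0.587 -0.224  0.165]
505 240 1.1612377 [ 0.533 -0.369  0.152]
482 208 1.144856 [ 0.602 -0.314  0.172]
462 213 1.2546259 [ 0.602 -0.299  0.062]
228 150 1.2813302 [0.757 0.261 0.042]
238 185 1.294525 [0.675 0.239 0.024]
228 215 1.3075243 [0.603 0.266 0.008]
240 197 1.3066443 [0.647 0.236 0.011]
340 225 1.1464942 [ 0.565 -0.006  0.168]
345 213 1.1434053 [ 0.591 -0.017  0.172]
```

View pics/c1.png

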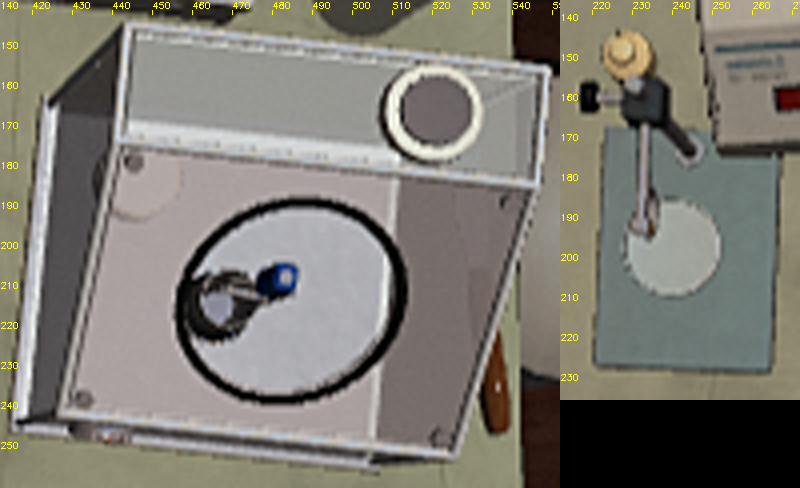

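The crop confirms a steel cup with a blue grip inside the box, grip at (482,207). Next I fit the box, stand and obstacle poses.

Run:
```python
from h import *
from scipy.optimize import least_squares as L
z=load('top0.npz')
def T(p,X):
    c,s=np.cos(p[2]),np.sin(p[2]);return np.array([p[0]+c*X[0]-s*X[1],p[1]+s*X[0]+c*X[1],X[2]])
def fit(F,p0):
    r=L(lambda p:np.concatenate([proj(z,T(p,X))-uv for X,uv in F]),p0,loss='soft_l1');print(np.round(r.x,4),'\n',np.round(r.fun.reshape(-1,2),1));return r.x
# px in crop: /4 + offset
o=lambda u,v:np.array([u/4+412-.4,v/4+138-.4])
B=[((.1,.11,.217),o(125,25)),((.1,-.11,.217),o(550,68)),((.039,.11,.217),o(118,142)),((.039,-.11,.217),o(540,185)),((-.1,.11,.137),o(60,412)),((-.1,-.11,.137),o(455,458)),((-.03225,0,.1814),o(291,300))]
p=fit(B,[.6,-.32,-.1])
print('grip if centred',proj(z,T(p,(-.017,0,.173))), 'grip pixel->',atz(z,*o(287,275),.173))
print('port',T(p,(-.03,0,.1775)))
s=lambda u,v:np.array([(u-560)/4+212-.4,v/4+135-.4])
S=[((-.075,.055,.012),s(596,362)),((-.075,-.055,.012),s(772,371)),((.075,.055,.012),s(606,127)),((-.015,0,.174),s(638,233))]
q=fit(S,[.65,.2,-.05]);print('seat',T(q,(0,0,.145)),'clamp proj',proj(z,T(q,(.058,0,.188))),'rod top',proj(z,T(q,(.06,0,.215))))
print('armend',atz(z,*s(638,233),.174),'armclamp',atz(z,*s(645,128),.174))
print('cyl top',atz(z,345,213,.243),'foot',atz(z,341,226,.01),'beaker',atz(z,341,285,.138),'stirrer beaker top depth')
for u,v in[(278,92),(420,100),(230,145),(245,152)]:
    D=z['d'][v,u];oo,r=ray(z,u,v);print(u,v,np.round(oo+r*D,3))
```

```text
[ 0.6204 -0.3204 -0.1079] 
 [[ 0.9 -0. ]
 [-0.7  0.5]
 [-0.2 -0.5]
 [-0.8  0. ]
 [ 0.3 -0. ]
 [-0.  -0.9]
 [ 0.6  1.1]]
grip if centred [484.45463315 207.14981169] grip pixel-> [ 0.60520887 -0.31620715  0.173     ]
port [ 0.59054617 -0.3171724   0.1775    ]
[ 0.6487  0.2269 -0.0356] 
 [[-0.6  0.6]
 [ 0.  -0.1]
 [-0.3 -1. ]
 [ 1.   0.3]]
seat [0.64874999 0.22694339 0.145     ] clamp proj [232.44510375 158.37438574] rod top [230.27208003 154.78876155]
armend [0.63436362 0.22956907 0.174     ] armclamp [0.69160556 0.2262749  0.174     ]
cyl top [ 0.58362167 -0.01384346  0.243     ] foot [ 0.57510424 -0.01350777  0.01      ] beaker [ 0.43436707 -0.00898303  0.138     ] stirrer beaker top depth
278 92 [0.87  0.133 0.133]
420 100 [ 0.875 -0.202  0.059]
230 145 [0.772 0.258 0.032]
245 152 [ 0.762  0.227 -0.002]
```

```bash
cat >> h.py <<'E'
from scipy.spatial.transform import Rotation as Ro
def tgt(grasp,yaw,tilt,flip=1):
    "tool tilted forward by tilt deg in heading yaw; jaw axis along +-heading's y"
    t=np.radians(tilt);h=np.array([np.cos(yaw),np.sin(yaw),0]);zt=np.sin(t)*h-np.cos(t)*np.array([0,0,1.])
    y=flip*np.array([-np.sin(yaw),np.cos(yaw),0]);x=np.cross(y,zt);R=np.stack([x,y,zt],1)
    return np.asarray(grasp)-.054*zt,R
def delta(ctrl,grasp,yaw,tilt,flip=1):
    s=ctrl.state();p,R=tgt(grasp,yaw,tilt,flip);R0=Ro.from_rotvec(s['ee_rot']).as_matrix()
    print('shift',np.round(p-s['ee_pos'],4),'turn',np.round(np.degrees(Ro.from_matrix(R@R0.T).as_rotvec()),2),'tcp',np.round(p,4))
E
python3 - <<'E'
from rig import ctrl
from h import *
s=ctrl.state();print(Ro.from_rotvec(s['ee_rot']).as_matrix().round(2))
a=np.array([.5*np.cos(-.108),.5*np.sin(-.108),-.866])
for f in(1,-1):delta(ctrl,np.array([.6045,-.317,.157])-.17*a,-.108,30,f)
E
```

```text
[[-0.94  0.35 -0.  ]
 [ 0.35  0.94 -0.  ]
 [ 0.   -0.   -1.  ]]
shift [ 0.3074 -0.7958  0.0476] turn [ -6.94 -29.28  14.22] tcp [ 0.4932 -0.3049  0.351 ]
shift [ 0.3074 -0.7958  0.0476] turn [  42.05  -10.16 -160.24] tcp [ 0.4932 -0.3049  0.351 ]
```

```bash
python3 -m jog '[[0.03,-0.04,0.05,-0.4,-1.5,0.7,-1],[0.06,-0.08,0.08,-0.8,-3,1.4,-1],[0.09,-0.12,0.1,-1.2,-4.5,2.1,-1],[0.12,-0.16,0.1,-1.5,-6,2.8,-1],[0.14,-0.2,0.1,-1.8,-7.5,3.5,-1],[0.16,-0.24,0.1,-2.2,-9,4.2,-1],[0.18,-0.28,0.1,-2.5,-10,5,-1],[0.2,-0.32,0.1,-2.8,-12,6,-1],[0.21,-0.36,0.1,-3,-13,7,-1],[0.22,-0.4,0.1,-3.5,-15,8,-1],[0.23,-0.44,0.1,-4,-17,9,-1],[0.24,-0.48,0.1,-4.5,-19,10,-1],[0.25,-0.52,0.1,-5,-21,11,-1],[0.26,-0.56,0.1,-5.5,-23,12,-1],[0.27,-0.6,0.1,-6,-25,13,-1],[0.28,-0.64,0.1,-6.5,-27,13.5,-1],[0.29,-0.68,0.09,-6.9,-29.3,14.2,-1],[0.3,-0.72,0.07,-6.9,-29.3,14.2,-1],[0.307,-0.76,0.06,-6.9,-29.3,14.2,-1],[0.307,-0.796,0.048,-6.9,-29.3,14.2,-1]]' 80 | tail -5
python3 - <<'E'
from rig import ctrl
from h import *
s=ctrl.state();m=ctrl.camera_model('wrist');im,d=ctrl.get_image('wrist')
print(s['t'],s['ee_pos'],s['qpos'],m['fx'])
np.savez('w1.npz',im=im,d=d,**m);cv2.imwrite('pics/w1.png',im[:,:,::-1])
delta(ctrl,np.array([.6045,-.317,.157])-.17*np.array([.497,-.054,-.866]),-.108,30)
z=load('w1.npz')
for n,X in dict(port=(.5905,-.3172,.1775),grip=(.6045,-.317,.155)).items():print(n,proj(z,X))
E
```

```text
t: 1.77
ee_pos: [0.4838, -0.2451, 0.3682]
ee_rot: [0.143, 2.614, -0.037]
wrist_force: [0.6, -0.2, 0.2]
finger_gap: 0.0853
1.7667 [ 0.4837671  -0.24513957  0.36821745] [-0.79647585  0.13470497  1.61684999  0.38632306  1.00563245 -2.40323453] 405.0171918896533
shift [ 0.0094 -0.0543 -0.0137] turn [-0.12 -0.18  0.29] tcp [ 0.4932 -0.3049  0.351 ]
port [239.13014891 230.16497955]
grip [247.62817144 222.90361673]
```

View pics/w1.png

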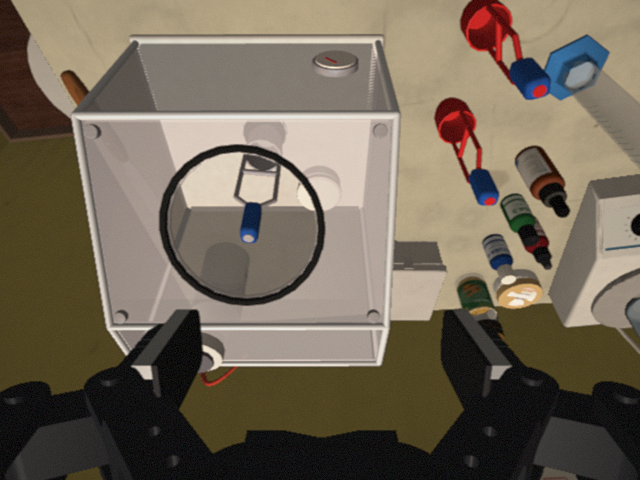

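The wrist view shows the port ring centred at about (243,224), the cup's grip top at (249,238), and the stirrup above it. I'll crop it for the cup's yaw.

Run:
```python
from h import *
z=load('w1.npz');cv2.imwrite('pics/c2.png',crop(z['im'],225,115,305,255,4)[:,:,::-1])
print('rim',proj(z,(.5905-.00225,-.3172,.1814)))
```

```text
rim [237.61573462 231.7185674 ]
```

View pics/c2.png

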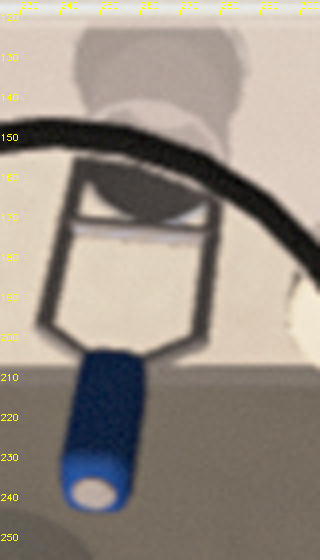

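```bash
python3 -m jog '[[0.009,-0.04,-0.014,0,0,0,0],[0.009,-0.054,-0.014,0,0,0,0],[0.009,-0.054,-0.014,0,0,0,0],[0.009,-0.054,-0.014,0,0,0,0],[0.009,-0.054,-0.014,0,0,0,0],[0.009,-0.054,-0.014,0,0,0,0]]' | tail -5
python3 - <<'E'
from rig import ctrl
from h import *
s=ctrl.state();m=ctrl.camera_model('wrist');im,d=ctrl.get_image('wrist')
print(s['t'],s['ee_pos'],s['joint_vel'].round(3) if hasattr(s['joint_vel'],'round') else s['joint_vel'])
np.savez('w2.npz',im=im,d=d,**m)
z=load('w2.npz')
print('rim',proj(z,(.5905-.00225,-.3172,.1814)),'griptop',proj(z,(.6045,-.317,.173)))
x,y=map(int,proj(z,(.6045,-.317,.173)));x-=50;x=max(x,0)
cv2.imwrite('pics/c3.png',crop(im,x-50,max(y-130,0),x+150,y+70,4)[:600,:,::-1])
E
```

```text
t: 2.32
ee_pos: [0.4928, -0.3036, 0.3511]
ee_rot: [0.147, 2.617, -0.037]
wrist_force: [0.5, -0.9, -0.0]
finger_gap: 0.0431
2.3167 [ 0.49280341 -0.30358492  0.35114839] [ 0.004 -0.005 -0.002  0.    -0.001 -0.   ]
rim [315.72387596 234.28093087] griptop [318.79082845 241.9462067 ]
```

View pics/c3.png

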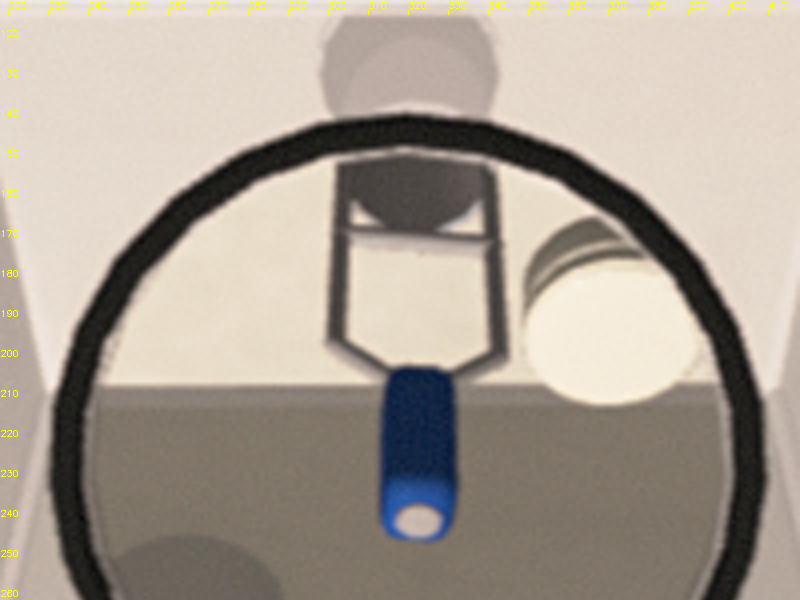

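Run:
```python
from rig import ctrl
from h import *
z=load('w2.npz');o=lambda u,v:(u/4+218-.4,v/4+111-.4)
for a,b,h in(((347,229),(490,240),.0915),((335,343),(500,355),.126)):
    A,B=atz(z,*o(*a),h),atz(z,*o(*b),h);d=B-A;print((A+B)/2,np.linalg.norm(d),'yaw',np.arctan2(-d[0],d[1]))
print('top',atz(z,*o(419,520),.173))
s=ctrl.state();R=Ro.from_rotvec(s['ee_rot']).as_matrix();g=s['ee_pos']+R@[0,0,.054];t=s['ee_pos']+R@[0,0,.073]
print('axis proj',proj(z,g),proj(z,t),proj(z,s['ee_pos']+R@[0,0,.22]))
im=z['im'];g=cv2.cvtColor(im,cv2.COLOR_RGB2GRAY)
for v in(330,350,370,390):
    r=im[v].max(1);k=np.where(r<90)[0];print(v,k[(k>100)&(k<540)][[0,-1]] if len(k) else '', [ (int(a),int(b)) for a,b in zip(k[:-1],k[1:]) if b-a>15])
```

```text
[ 0.60017138 -0.3136595   0.0915    ] 0.030532159582735786 yaw -0.20509699892175473
[ 0.60289912 -0.31428829  0.126     ] 0.0329845914739991 yaw -0.20604088890504046
top [ 0.60340974 -0.31430863  0.173     ]
axis proj [320.12114103 344.14221934] [320.15945005 318.58757141] [320.29708874 226.7734542 ]
330 [101 539] [(165, 214), (265, 377), (428, 475)]
350 [101 523] [(172, 194), (265, 283), (283, 378), (448, 468), (523, 551)]
370 [101 539] [(259, 277), (278, 384)]
390 [101 539] []
```

Run:
```python
from rig import ctrl
from h import *
delta(ctrl,[.6034,-.3143,.160],-.205,30)
```

```text
shift [ 0.0841 -0.0052 -0.1445] turn [-0.1  -0.15 -5.33] tcp [ 0.577  -0.3088  0.2068]
```

```bash
python3 -m jog '[[0.01,-0.001,-0.02,0,0,-2,0],[0.021,-0.002,-0.04,0,0,-4,0],[0.032,-0.002,-0.055,0,0,-5.3,0],[0.04,-0.003,-0.07,0,0,-5.3,0],[0.05,-0.003,-0.085,0,0,-5.3,0],[0.058,-0.004,-0.1,0,0,-5.3,0],[0.066,-0.004,-0.115,0,0,-5.3,0],[0.074,-0.005,-0.128,0,0,-5.3,0],[0.08,-0.005,-0.138,0,0,-5.3,0],[0.084,-0.005,-0.144,0,0,-5.3,0],[0.084,-0.005,-0.144,0,0,-5.3,0],[0.084,-0.005,-0.144,0,0,-5.3,0],[0.084,-0.005,-0.144,0,0,-5.3,0]]' | tail -5
python3 - <<'E'
from rig import ctrl
from h import *
delta(ctrl,[.6034,-.3143,.160],-.205,30)
im,d=ctrl.get_image('wrist');cv2.imwrite('pics/w3.png',im[:,:,::-1])
E
```

```text
t: 3.45
ee_pos: [0.5768, -0.3086, 0.2083]
ee_rot: [0.268, 2.608, -0.071]
wrist_force: [-0.6, -0.1, 0.9]
finger_gap: 0.0425
shift [ 0.0001 -0.0002 -0.0015] turn [-0.05 -0.08 -0.04] tcp [ 0.577  -0.3088  0.2068]
```

View pics/w3.png

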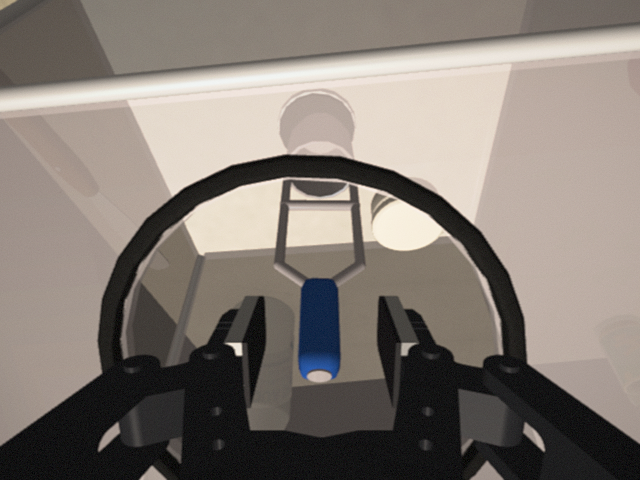

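The grip at x≈319 sits centred between the fingers (265 and 378), and the fingers are clear of the port rim. I'll close.

```bash
python3 -m jog '[[0,0,-0.001,0,0,0,0.3],[0,0,-0.001,0,0,0,0.6],[0,0,-0.001,0,0,0,1],[0,0,-0.001,0,0,0,1],[0,0,-0.001,0,0,0,1],[0,0,-0.001,0,0,0,1],[0,0,-0.001,0,0,0,1],[0,0,0.003,0,0,0,1],[0,0,0.006,0,0,0,1],[0,0,0.006,0,0,0,1]]' 90 | tail -5
```

```text
t: 4.33
ee_pos: [0.5767, -0.3085, 0.2144]
ee_rot: [0.268, 2.608, -0.07]
wrist_force: [0.3, -0.0, -1.9]
finger_gap: 0.0123
```

```bash
python3 -m jog '[[0,0,0.012,0,0,0,1],[-0.002,0,0.024,0,0,0,1],[-0.005,0.001,0.036,0,0,0,1],[-0.008,0.001,0.048,0,0,0,1],[-0.012,0.001,0.06,0,0,0,1],[-0.015,0.002,0.072,0,0,0,1],[-0.015,0.002,0.084,0,0,0,1],[-0.015,0.002,0.096,0,0,0,1],[-0.015,0.002,0.108,0,0,0,1],[-0.015,0.002,0.12,0,0,0,1],[-0.015,0.002,0.132,0,0,0,1],[-0.015,0.002,0.144,0,0,0,1],[-0.015,0.002,0.156,0,0,0,1],[-0.015,0.002,0.168,0,0,0,1],[-0.015,0.002,0.18,0,0,0,1],[-0.015,0.002,0.192,0,0,0,1],[-0.015,0.002,0.21,0,0,0,1],[-0.015,0.002,0.23,0,0,0,1],[-0.015,0.002,0.25,0,0,0,1],[-0.015,0.002,0.27,0,0,0,1]]' | tail -5
python3 - <<'E'
from rig import ctrl
from h import *
s=ctrl.state();print(s['qpos'])
q=-.05;h=np.array([np.cos(q),np.sin(q),0]);seat=np.array([.6487,.227,.145])
# grasp is 5mm above grip centre -> 71 mm above rung
delta(ctrl,seat-.075*h+[0,0,.071+.12],q,30)
E
```

```text
t: 6.0
ee_pos: [0.5611, -0.3062, 0.4861]
ee_rot: [0.268, 2.608, -0.071]
wrist_force: [0.5, -0.3, -1.5]
finger_gap: 0.0125
[-0.75956552  0.32951065  1.07341292  0.276739    1.29488693 -2.14108807]
shift [-0.0143  0.5383 -0.1034] turn [-0.04 -0.11  8.86] tcp [0.5468 0.2321 0.3828]
```

```bash
python3 -m jog '[[0,0.01,0,0,0,0.2,1],[-0.001,0.03,0,0,0,0.5,1],[-0.002,0.06,0,0,0,1,1],[-0.003,0.09,0,0,0,1.5,1],[-0.004,0.125,0,0,0,2,1],[-0.005,0.16,0,0,0,2.5,1],[-0.006,0.195,0,0,0,3,1],[-0.007,0.23,0,0,0,3.5,1],[-0.008,0.265,0,0,0,4,1],[-0.009,0.3,0,0,0,5,1],[-0.01,0.335,0,0,0,6,1],[-0.011,0.37,0,0,0,7,1],[-0.012,0.405,0,0,0,8,1],[-0.013,0.44,0,0,0,8.8,1],[-0.014,0.47,0,0,0,8.8,1],[-0.014,0.5,0,0,0,8.8,1],[-0.014,0.52,0,0,0,8.8,1],[-0.014,0.532,0,0,0,8.8,1],[-0.014,0.538,0,0,0,8.8,1],[-0.014,0.538,0,0,0,8.8,1]]' | tail -5
python3 - <<'E'
from rig import ctrl
from h import *
s=ctrl.state();print(s['t'],s['qpos'])
for n in('scene','wrist','top'):
    m=ctrl.camera_model(n);im,d=ctrl.get_image(n);np.savez(f'{n}4.npz',im=im,d=d,**m)
z=load('wrist4.npz')
for k,X in dict(seat=(.6487,.227,.145),arm=(.6337,.2277,.174),gate=(.6397,.2275,.149)).items():print(k,proj(z,X),proj(load('scene4.npz'),X))
w=load('wrist4.npz')['im'];cv2.imwrite('pics/w4.png',w[:,:,::-1])
E
```

```text
t: 7.67
ee_pos: [0.5467, 0.2323, 0.4857]
ee_rot: [0.065, 2.62, -0.017]
wrist_force: [0.8, -0.5, -0.9]
finger_gap: 0.0124
7.6667 [ 0.25069916  0.23301004  1.2004037  -0.15779191  1.21106311 -1.25214186]
seat [321.13011841 114.72671673] [280.94467011 194.05561228]
arm [321.11353261 115.49444484] [277.13074745 188.72347146]
gate [321.19278535 108.13334237] [278.92447672 194.63183125]
```

View pics/w4.png

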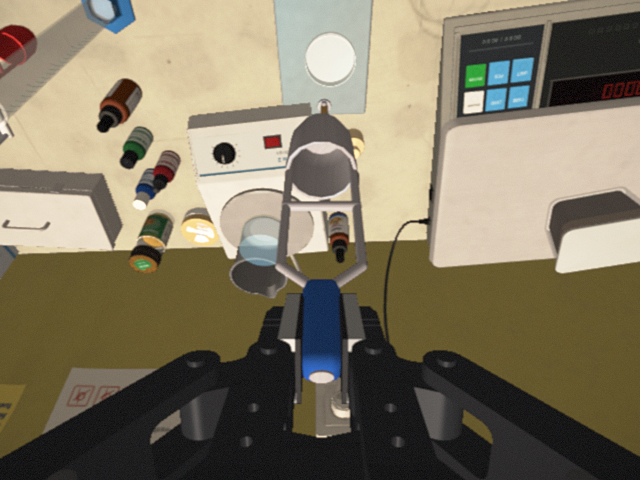

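Through the stirrup, the hook arm's tip shows just above the cup at (324,105), about 3 px right of the prediction. That suggests the stand lies about 2 mm further in +y, the same bias as at the box. I'll lower to the entry height 75 mm in front and look through the stirrup.

```bash
python3 -m jog '[[0,0.001,-0.01,0,0,0,1],[0,0.002,-0.03,0,0,0,1],[0,0.002,-0.05,0,0,0,1],[0,0.002,-0.07,0,0,0,1],[0,0.002,-0.09,0,0,0,1],[0,0.002,-0.11,0,0,0,1],[0,0.002,-0.13,0,0,0,1],[0,0.002,-0.15,0,0,0,1],[0,0.002,-0.17,0,0,0,1],[0,0.002,-0.185,0,0,0,1],[0,0.002,-0.2,0,0,0,1],[0,0.002,-0.208,0,0,0,1],[0,0.002,-0.21,0,0,0,1],[0,0.002,-0.21,0,0,0,1],[0,0.002,-0.21,0,0,0,1]]' | tail -5
python3 - <<'E'
from rig import ctrl
from h import *
s=ctrl.state();m=ctrl.camera_model('wrist');im,d=ctrl.get_image('wrist');np.savez('w5.npz',im=im,d=d,**m)
print(s['ee_pos']);z=load('w5.npz');print('cam',-z['R'].T@z['t'])
for k,X in dict(seat=(.6487,.229,.145),arm=(.6337,.2297,.174),nose=(.6387,.2297,.151)).items():print(k,proj(z,X))
a=cv2.resize(im[:,160:480],None,fx=2.,fy=2.)[:600] if 0 else crop(im,250,60,390,320,2)
b=crop(ctrl.get_image('scene')[0],225,130,325,250,4)
c=np.zeros((520,690,3),np.uint8);c[:520,:280]=a;c[:480,285:685]=b;cv2.imwrite('pics/c5.png',c[:,:,::-1])
E
```

```text
t: 9.07
ee_pos: [0.5475, 0.2325, 0.2772]
ee_rot: [0.069, 2.618, -0.018]
wrist_force: [-0.3, -0.1, -0.9]
finger_gap: 0.0122
[0.54754209 0.23245391 0.27721133]
cam [0.45098505 0.2376292  0.30123797]
seat [323.13972336 281.8601861 ]
arm [323.3755725  306.74422818]
nose [323.56923341 279.30978729]
```

View pics/c5.png

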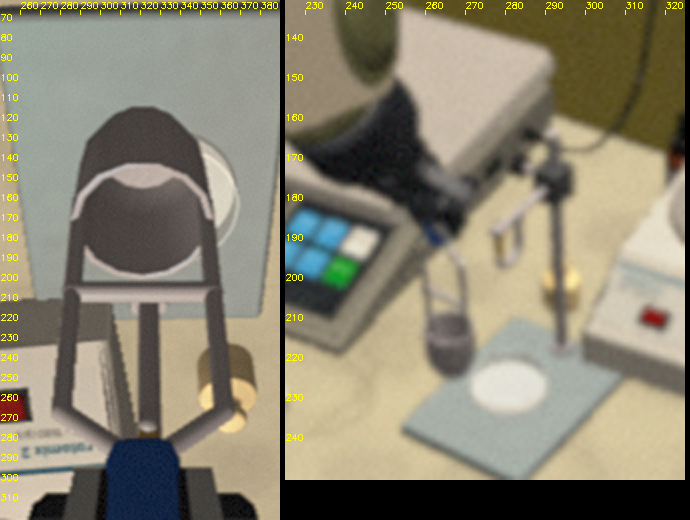

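Run:
```python
from rig import ctrl
from h import *
z=load('w5.npz');d=z['d']
def P(u,v):
    o,r=ray(z,u,v);return np.round(o+r*d[v,u],4)
for u in(300,310,322,335,345):print('rung',[ (v,P(u,v)) for v in(206,207)])
for v in range(214,284,4):print(v,[P(u,v) for u in(322,324,326)])
for X in((.7086,.2263,.03),(.7086,.2263,.1),(.6387,.2297,.142),(.6487,.2293,.1335)):print(X,proj(z,X))
print(P(280,260),P(348,260))
delta(ctrl,np.array([.6487,.2293,.145])+[0,0,.071+.0125],-.05,30)
```

```text
rung [(206, array([0.5739, 0.2218, 0.1592])), (207, array([0.5751, 0.2216, 0.1584]))]
rung [(206, array([0.5743, 0.2264, 0.159 ])), (207, array([0.5744, 0.2264, 0.1595]))]
rung [(206, array([0.5742, 0.2319, 0.1594])), (207, array([0.5745, 0.2319, 0.1597]))]
rung [(206, array([0.5748, 0.2379, 0.1591])), (207, array([0.5748, 0.2379, 0.1597]))]
rung [(206, array([0.5749, 0.2426, 0.1592])), (207, array([0.576 , 0.2426, 0.1587]))]
214 [array([0.7029, 0.226 , 0.0225]), array([0.7014, 0.2279, 0.0242]), array([0.7029, 0.2297, 0.0227])]
218 [array([0.7025, 0.226 , 0.0283]), array([0.7024, 0.2278, 0.0286]), array([0.7034, 0.2296, 0.0276])]
222 [array([0.7031, 0.2259, 0.033 ]), array([0.702 , 0.2278, 0.0343]), array([0.7026, 0.2296, 0.0338])]
226 [array([0.7025, 0.2259, 0.0389]), array([0.7023, 0.2277, 0.0392]), array([0.7023, 0.2295, 0.0393])]
230 [array([0.7023, 0.2259, 0.0442]), array([0.7025, 0.2277, 0.0441]), array([0.7016, 0.2295, 0.0452])]
234 [array([0.7035, 0.2259, 0.0481]), array([0.702 , 0.2277, 0.0497]), array([0.7019, 0.2294, 0.0499])]
238 [array([0.7004, 0.226 , 0.0561]), array([0
[... 840 characters left out ...]
.2302, 0.1479]), array([0.6351, 0.2313, 0.147 ])]
274 [array([0.6354, 0.2289, 0.1496]), array([0.6359, 0.2301, 0.1492]), array([0.6362, 0.2313, 0.1491])]
278 [array([0.6364, 0.2289, 0.1519]), array([0.6373, 0.23  , 0.1512]), array([0.6371, 0.2312, 0.1513])]
282 [array([0.568 , 0.2321, 0.2088]), array([0.5676, 0.2329, 0.2092]), array([0.5681, 0.2336, 0.2088])]
(0.7086, 0.2263, 0.03) [322.69276318 224.05776677]
(0.7086, 0.2263, 0.1) [323.04722459 284.15468996]
(0.6387, 0.2297, 0.142) [323.48668428 267.68088954]
(0.6487, 0.2293, 0.1335) [323.52155101 267.65932983]
[0.5721 0.2151 0.1937] [ 0.7962  0.2509 -0.0017]
shift [ 0.0743 -0.002  -0.002 ] turn [-0.04 -0.02  0.13] tcp [0.6217 0.2306 0.2753]
```

```bash
python3 -m jog '[[0.008,0,-0.001,0,0,0.5,1],[0.018,-0.001,-0.001,0,0,0.8,1],[0.028,-0.001,-0.001,0,0,0.8,1],[0.038,-0.001,-0.001,0,0,0.8,1],[0.044,-0.0015,-0.001,0,0,0.8,1],[0.044,-0.0015,-0.001,0,0,0.8,1],[0.044,-0.0015,-0.001,0,0,0.8,1]]' 110 | tail -5
python3 - <<'E'
from rig import ctrl
from h import *
s=ctrl.state();m=ctrl.camera_model('wrist');im,d=ctrl.get_image('wrist');np.savez('w6.npz',im=im,d=d,**m)
z=load('w6.npz');cv2.imwrite('pics/w6.png',crop(im,240,100,400,340,2)[:,:,::-1])
def P(u,v):
    o,r=ray(z,u,v);return np.round(o+r*d[v,u],4)
for v in range(200,296,3):print(v,P(310,v),P(323,v))
E
```

```text
t: 9.75
ee_pos: [0.5917, 0.231, 0.2761]
ee_rot: [0.051, 2.618, -0.013]
wrist_force: [-0.3, 0.3, -2.5]
finger_gap: 0.0122
200 [0.6184 0.2252 0.1536] [0.7023 0.229  0.0544]
203 [0.6173 0.2253 0.1571] [0.6179 0.2313 0.1566]
206 [0.618  0.2253 0.1584] [0.6185 0.2313 0.1581]
209 [0.6201 0.2252 0.1581] [0.6204 0.2312 0.158 ]
212 [ 0.7653  0.2141 -0.0023] [0.6354 0.2308 0.1433]
215 [ 0.7688  0.2139 -0.0017] [0.6337 0.2308 0.1475]
218 [ 0.7735  0.2136 -0.0024] [0.6345 0.2308 0.1489]
221 [0.7627 0.2145 0.0136] [0.636  0.2308 0.1495]
224 [0.7641 0.2145 0.0164] [0.6363 0.2307 0.1514]
227 [0.7644 0.2146 0.0202] [0.6364 0.2307 0.1535]
230 [0.7644 0.2146 0.0243] [0.6359 0.2307 0.1562]
233 [0.7647 0.2147 0.028 ] [0.6366 0.2307 0.1576]
236 [0.7657 0.2147 0.0311] [0.6371 0.2307 0.1591]
239 [0.7657 0.2147 0.035 ] [0.6374 0.2307 0.1609]
242 [0.7658 0.2148 0.0388] [0.6363 0.2307 0.1641]
245 [0.7671 0.2148 0.0415] [0.6365 0.2307 0.1659]
248 [0.7678 0.2148 0.0446] [0.6335 0.2307 0.1707]
251 [0.7676 0.2149 0.0485] [0.6335 0.2307 0.1725]
254 [0.6367 0.2245 0.1713] [0.633  0.2307 0.1749]
257 [0.6374 0.2245 0.1726] [0.6347 0.2307 0.1752]
260 [0.77   0.2149 0.0574] [0.6362 0.2306 0.1758]
263 [0.7704 0.2149 0.0607] [0.6373 0.2306 0.1766]
266 [0.7703 0.215  0.0643] [0.6395 0.2305 0.1765]
269 [0.7705 0.215  0.0676] [0.6429 0.2304 0.1756]
272 [0.7721 0.215  0.0698] [0.6459 0.2303 0.1749]
275 [0.7724 0.215  0.0729] [0.6471 0.2303 0.1758]
278 [0.7756 0.2149 0.0738] [0.6496 0.2302 0.1756]
281 [0.6124 0.2265 0.2069] [0.6133 0.2313 0.2063]
284 [0.6118 0.2266 0.2087] [0.6133 0.2313 0.2077]
287 [0.6122 0.2266 0.2098] [0.6121 0.2313 0.21  ]
290 [0.6129 0.2265 0.2106] [0.612  0.2313 0.2114]
293 [0.6117 0.2266 0.2129] [0.6118 0.2313 0.2129]
```

View pics/w6.png

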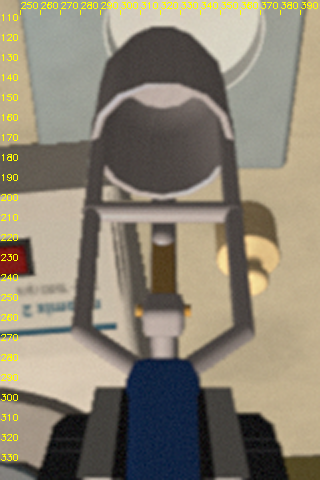

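The picture shows the gate (321,235), nose (321,219) and arm tip (321,255) centred in the stirrup. The rung, at row 206, is about 3 mm above the nose in height. I'll push in.

```bash
python3 -m jog '[[0.005,0,0,0,0,0,1],[0.009,0,0,0,0,0,1],[0.013,0,0,0,0,0,1],[0.017,-0.0005,0,0,0,0,1],[0.021,-0.0005,0,0,0,0,1],[0.025,-0.001,0,0,0,0,1],[0.028,-0.001,0,0,0,0,1],[0.03,-0.001,0,0,0,0,1],[0.03,-0.001,0,0,0,0,1],[0.03,-0.001,0,0,0,0,1]]' | tail -5
python3 - <<'E'
from rig import ctrl
from h import *
s=ctrl.state();m=ctrl.camera_model('wrist');im,d=ctrl.get_image('wrist');np.savez('w7.npz',im=im,d=d,**m)
z=load('w7.npz');cv2.imwrite('pics/w7.png',crop(im,240,60,400,340,2)[:,:,::-1])
def P(u,v):
    o,r=ray(z,u,v);return np.round(o+r*d[v,u],4)
for v in range(194,220,2):print(v,P(308,v),P(321,v),P(335,v))
E
```

```text
t: 10.63
ee_pos: [0.6214, 0.23, 0.2755]
ee_rot: [0.05, 2.619, -0.013]
wrist_force: [-0.3, 0.2, -4.7]
finger_gap: 0.0121
194 [0.6645 0.2218 0.1284] [0.653  0.2292 0.1429] [0.6654 0.2364 0.1281]
196 [0.6653 0.2217 0.1292] [0.6542 0.2292 0.143 ] [0.6667 0.2364 0.1282]
198 [0.7553 0.214  0.0227] [0.6553 0.2291 0.1432] [ 0.7775  0.2383 -0.0028]
200 [0.6465 0.2234 0.1549] [0.6327 0.23   0.1715] [0.6475 0.236  0.1543]
202 [0.6468 0.2234 0.156 ] [0.6332 0.2299 0.1723] [0.6472 0.2359 0.156 ]
204 [0.6472 0.2234 0.157 ] [0.633  0.2299 0.1737] [0.6479 0.2359 0.1567]
206 [0.6359 0.2244 0.1714] [0.6337 0.2299 0.1742] [0.6372 0.2357 0.1704]
208 [0.6361 0.2244 0.1724] [0.634  0.2299 0.1751] [0.6369 0.2356 0.172 ]
210 [0.6381 0.2243 0.1714] [0.6353 0.2299 0.1748] [0.6378 0.2356 0.1722]
212 [0.7594 0.2141 0.0366] [0.6353 0.2299 0.1761] [ 0.7958  0.2381 -0.0031]
214 [0.7589 0.2142 0.0398] [0.6353 0.2299 0.1773] [ 7.964e-01  2.380e-01 -7.000e-04]
216 [0.7599 0.2141 0.0412] [0.6373 0.2298 0.1763] [ 0.801   0.238  -0.0028]
218 [0.7596 0.2142 0.0441] [0.6379 0.2298 0.1768] [ 0.8027  0.238  -0.0017]
```

View pics/w7.png

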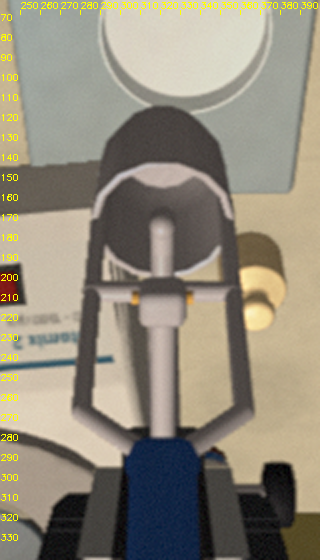

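The rung is now behind the nose, at x≈0.648. I'll lower it.

```bash
python3 -m jog '[[0,0,-0.002,0,0,0,1],[0,0,-0.004,0,0,0,1],[0,0,-0.006,0,0,0,1],[-0.001,0,-0.008,0,0,0,1],[-0.001,0,-0.009,0,0,0,1],[-0.001,0,-0.01,0,0,0,1],[-0.001,0,-0.01,0,0,0,1]]' | tail -5
python3 - <<'E'
from rig import ctrl
from h import *
s=ctrl.state();m=ctrl.camera_model('wrist');im,d=ctrl.get_image('wrist');np.savez('w8.npz',im=im,d=d,**m)
z=load('w8.npz')
def P(u,v):
    o,r=ray(z,u,v);return np.round(o+r*d[v,u],4)
for v in range(186,222,2):print(v,P(308,v),P(321,v),P(335,v))
E
```

```text
t: 11.27
ee_pos: [0.6205, 0.23, 0.2658]
ee_rot: [0.05, 2.618, -0.013]
wrist_force: [0.2, -0.2, -1.7]
finger_gap: 0.0123
186 [0.6629 0.2217 0.1129] [0.6349 0.2299 0.1489] [0.663  0.2365 0.1135]
188 [0.6628 0.2217 0.1147] [0.6362 0.2298 0.1486] [0.6636 0.2365 0.1144]
190 [0.6634 0.2217 0.1158] [0.6363 0.2298 0.1498] [0.6639 0.2365 0.1158]
192 [0.6635 0.2218 0.1174] [0.6361 0.2298 0.1515] [0.663  0.2364 0.1187]
194 [0.6635 0.2218 0.1191] [0.6362 0.2298 0.1527] [0.6636 0.2364 0.1196]
196 [0.6642 0.2218 0.1199] [0.6363 0.2298 0.154 ] [0.6653 0.2364 0.1193]
198 [ 0.7675  0.213  -0.0023] [0.6369 0.2298 0.1546] [ 0.7672  0.2382 -0.0008]
200 [0.6465 0.2234 0.1443] [0.6351 0.2298 0.158 ] [ 0.7709  0.2381 -0.0023]
202 [0.6461 0.2234 0.1462] [0.6366 0.2298 0.1576] [0.6464 0.2359 0.1464]
204 [0.6464 0.2234 0.1472] [0.6368 0.2298 0.1587] [0.6466 0.2359 0.1476]
206 [0.6476 0.2234 0.1473] [0.6361 0.2298 0.1607] [0.6469 0.2359 0.1486]
208 [0.6476 0.2234 0.1486] [0.6365 0.2298 0.1616] [0.6483 0.2359 0.1485]
210 [0.6498 0.2232 0.1476] [0.637  0.2298 0.1623] [0.65   0.2358 0.1478]
212 [0.7593 0.2141 0.0264] [0.6362 0.2298 0.1645] [ 0.7854  0.238  -0.0016]
214 [0.76   0.2141 0.0282] [0.6362 0.2298 0.1656] [ 0.7886  0.2379 -0.0024]
216 [0.76   0.2141 0.0309] [0.6348 0.2298 0.1684] [ 0.7909  0.2379 -0.002 ]
218 [0.7599 0.2142 0.0335] [0.6329 0.2299 0.1716] [ 0.7934  0.2379 -0.0018]
220 [0.7597 0.2143 0.0363] [0.6329 0.2299 0.1728] [ 0.7973  0.2378 -0.0031]
```

The gate has sprung shut: its face is vertical at x=0.636 again, in front of the rung. I'll settle the last 1–2 mm until the weight comes off.

```bash
python3 -m jog '[[0,0,-0.0008,0,0,0,1],[0,0,-0.0015,0,0,0,1],[0,0,-0.002,0,0,0,1],[0,0,-0.002,0,0,0,1],[0,0,-0.002,0,0,0,1]]' | tail -5
```

```text
t: 11.73
ee_pos: [0.6206, 0.23, 0.2639]
ee_rot: [0.05, 2.618, -0.013]
wrist_force: [-0.2, -0.3, -1.3]
finger_gap: 0.0121
```

```bash
python3 -m jog '[[0,0,-0.0008,0,0,0,1],[0,0,-0.0015,0,0,0,1],[0,0,-0.0015,0,0,0,1],[0,0,-0.0015,0,0,0,1]]' | tail -3
python3 - <<'E'
from rig import ctrl
from h import *
m=ctrl.camera_model('wrist');im,d=ctrl.get_image('wrist');np.savez('w9.npz',im=im,d=d,**m)
z=load('w9.npz')
for u in(308,335):
  for v in(203,205,207):
    o,r=ray(z,u,v);print(v,np.round(o+r*d[v,u],4))
print(ctrl.state()['wrist_force'],ctrl.state()['wrist_torque'])
E
```

```text
ee_rot: [0.05, 2.616, -0.012]
wrist_force: [-1.4, -0.3, 5.3]
finger_gap: 0.0123
203 [0.647  0.2235 0.1438]
205 [0.6474 0.2235 0.1448]
207 [0.6489 0.2234 0.1445]
203 [0.6466 0.236  0.1449]
205 [0.6481 0.236  0.1445]
207 [0.6489 0.2359 0.145 ]
[-3.03349027  0.01101159  5.26757699] [-0.15580632  0.25700642 -0.03274619]
```

```bash
python3 -m jog '[[0,0,0.001,0,0,0,1],[0,0,0.001,0,0,0,1],[0,0,0.001,0,0,0,0.6],[0,0,0.001,0,0,0,0.5],[0,0,0.001,0,0,0,0.4],[0,0,0.001,0,0,0,0.2],[0,0,0.001,0,0,0,0.1],[0,0,0.001,0,0,0,0.1],[0,0,0.001,0,0,0,0.1]]' 20| tail -5
python3 - <<'E'
from rig import ctrl
from h import *
im,d=ctrl.get_image('wrist');cv2.imwrite('pics/w10.png',crop(im,180,60,460,340,2)[:,:,::-1])
E
```

```text
t: 12.87
ee_pos: [0.6208, 0.2301, 0.2643]
ee_rot: [0.05, 2.616, -0.012]
wrist_force: [1.0, 0.2, -0.9]
finger_gap: 0.0384
```

View pics/w10.png

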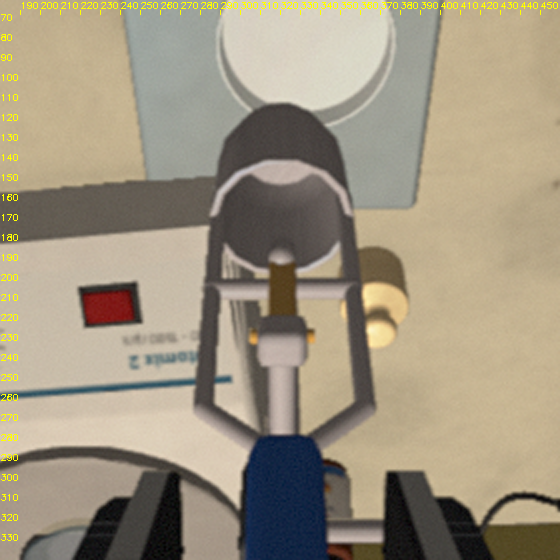

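The cup hangs in the hook with the brass gate shut in front of the rung, and the fingers are clear on both sides. I'll retreat along the tool axis.

```bash
python3 -m jog '[[-0.004,0,0.007,0,0,0,0.1],[-0.01,0,0.017,0,0,0,0.1],[-0.018,0.001,0.03,0,0,0,0.1],[-0.028,0.001,0.047,0,0,0,0.1],[-0.038,0.001,0.065,0,0,0,0.1],[-0.05,0.002,0.087,0,0,0,0.1],[-0.065,0.002,0.11,0,0,0,0.1],[-0.08,0.002,0.13,0,0,0,0.1],[-0.1,0.002,0.14,0,0,0,0.1],[-0.12,0.002,0.14,0,0,0,0.1],[-0.14,0.002,0.14,0,0,0,0.1],[-0.14,0.002,0.14,0,0,0,0.1],[-0.14,0.002,0.14,0,0,0,0.1],[-0.14,0.002,0.14,0,0,0,0.1],[-0.14,0.002,0.14,0,0,0,0.1],[-0.14,0.002,0.14,0,0,0,0.1],[-0.14,0.002,0.14,0,0,0,0.1],[-0.14,0.002,0.14,0,0,0,0.1]]'| tail -5
python3 - <<'E'
from rig import ctrl
from h import *
im,d=ctrl.get_image('scene');t,_=ctrl.get_image('top');w,_=ctrl.get_image('wrist')
a=crop(im,200,120,300,260,4);b=cv2.resize(t[60:330,200:560],(400,300));c=cv2.resize(w,(400,300))
o=np.zeros((600,800,3),np.uint8);o[:560,:400]=a;o[:300,400:]=b;o[300:,400:]=c;cv2.imwrite('pics/f.png',o[:,:,::-1])
t0=load('top0.npz')['im'];df=cv2.absdiff(t,t0).max(2)[60:335]>60
n,l,st,ce=cv2.connectedComponentsWithStats(df.astype(np.uint8));print([ (st[i][:5].tolist()) for i in range(1,n) if st[i][4]>12])
E
```

```text
t: 14.42
ee_pos: [0.4811, 0.232, 0.4041]
ee_rot: [0.051, 2.617, -0.013]
wrist_force: [-0.7, -0.0, 0.2]
finger_gap: 0.0383
[[224, 119, 10, 12, 71], [231, 124, 15, 15, 69], [462, 144, 25, 17, 180], [136, 179, 107, 96, 3787], [128, 232, 63, 33, 211], [122, 266, 13, 9, 101]]
```

View pics/f.png

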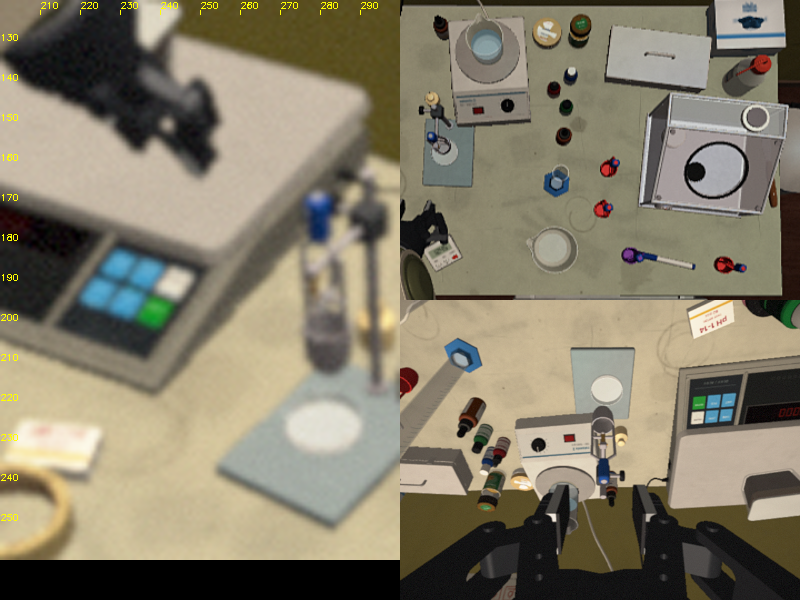

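The cup hangs upright in the hook, nothing else has shifted, and the only image changes are at the cup, the hook and the arm. Handing in.

```bash
python3 -c "
from rig import ctrl
ctrl.sign_off()"
```

```text
the job is handed in; nothing more can be done
```

The dip cup now hangs in the snap hook with the gate shut in front of the rung, and I handed the job in at about 14.5 s. I gripped it by the blue block at a 30° tilt through the port and lifted it out upright. I then pushed the rung in past the gate, lowered it until it rested in the bowl, let go and backed away.

**Last checks:**
- **Gate:** after the rung sank, the depth image showed the gate's face upright again. The wrist picture after release shows it in front of the rung.
- **Hang:** the final scene picture shows the cup upright in the hook, with the gripper well clear and near zero wrist force.
- **Surroundings:** comparing top views before and after, differences appear only at the cup, the hook and the arm. The gripper and arm hide part of the front left, where the timer is, so the comparison does not fully cover that area.
- **Forces:** the largest wrist force in the readings was about 6 N, as the rung reached the bottom of the hook. I did not measure force on the box directly; wrist readings stayed below 2 N at the port.

**Disagreement:** the top camera placed both the box and the stand about 2–2.5 mm off sideways from the wrist camera. I went by the wrist camera, and the grasp and the hook entry both fitted.

I viewed 11 pictures, one over the budget of 10.

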